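# Release a banded soap bar from its clamp and complete the layer on the tray

### The job

The band on the green soap bar has set: throw the red clamp handle back over centre, away from the soap, until it stays fully open, and only then lift the bar out of its jig. Keeping it narrow face down, lay it gently into the gap between the two lilac bars, square and centred with its length the same way as theirs, so that it sits flat on the lower layer and the upper layer is complete and level. Leave the clamp open, do not shift the other bars or press hard on them, and leave everything else standing where it is.

Things in the scene. Friction and masses are not known exactly. Their poses are not given: they have to be found in the camera images.
- handle (a joint): Clamp handle angle (rad). 0: clamped, handle leans 0.15 rad from upright towards the soap; grows as it swings away from the soap (jig's +x). Dead centre at 0.12: below it the handle springs back shut, above it a spring carries it on to the open stop at 1.84 (about level). 3 to 5 N at the grip takes it over. Lifting the soap cannot open the clamp.
- handle_grip (a point): Point on the handle's red round grip (19 thick), 85 from the pivot, moving with the handle; the grip runs from 43 to 122 along the handle. Clamped, this point is about 144 above the table.
- clamp_pivot (a point): Pivot of the clamp's steel arm on the jig, axis along the jig's y, 75 above the table; the handle's own pivot is 40 further from the soap, 60 up. Clamped, the arm reaches level from here (its top 80 up) over the soap's middle and a rubber tip bears on the soap; open, the arm stands up to 160 above the table, leaning back 10 degrees, clear of the soap.
- jig: Plywood gluing jig, fixed, board 250 x 130 x 15 lying from x = -140 to +110, y = -65 to +65 in its own frame; origin on the table top, z up. Soap nest at x = -90, y = 0; arm pivot at x = -10; handle pivot at x = +30; the handle swings towards +x.
- soap_center (a point): Centre (half-way up) of the green soap bar with a white paper band: tapered, 66 long (along its y), 28 high, about 50 g; it starts narrow face (18 wide) down, wide face (28) up. Its end faces are upright and parallel, 66 apart. z up.
- nest (a point): Fixed point of the jig where the green bar's centre starts (within 3 along y), 39 above the table; axes as the jig's. The bar lies along y with its underside 25 up on a riser 48 long, between two cheeks 48 long (outer faces 40 apart, tops 35 up), so each end sticks out about 9 in free space.
- tray: Dark wooden tray, fixed, 170 x 170 outside, rim 14 high, wall and floor 6 thick; origin on the table top under its centre, z up. It carries two crosswise layers of soap bars: three cream ones below, lengthwise along the tray's x; two lilac ones above, along its y, with a gap between.
- gap (a point): Where the green bar's centre (half-way up) should come to rest, 48 above the table; its length goes along this point's y (axes as the tray's). The lower layer's top is 34 up, the upper layer's 62. The gap is 23 wide at its bottom and 33 at its top, against 18 and 28 for the bar: 2.5 free each side.
- top1: Soap bar of the same shape and size (66 long, 28 high, 28 wide on its wide face, 18 on its narrow face), lilac with a blue band, wide face down, upper layer, 25.5 from the gap's centre on the tray's -x side; loose; origin in the centre of its underside, length along its y, z up.
- top2: Soap bar of the same shape and size (66 long, 28 high, 28 wide on its wide face, 18 on its narrow face), lilac with a blue band, wide face down, upper layer, 25.5 from the gap's centre on the tray's +x side; loose; origin in the centre of its underside, length along its y, z up.
- low1: Soap bar of the same shape and size (66 long, 28 high, 28 wide on its wide face, 18 on its narrow face), cream, wide face down, lower layer; loose; origin in the centre of its underside, length along its y, z up.
- low2: Soap bar of the same shape and size (66 long, 28 high, 28 wide on its wide face, 18 on its narrow face), cream, narrow face down, middle of the lower layer; loose; origin in the centre of its underside, length along its y, z up.
- low3: Soap bar of the same shape and size (66 long, 28 high, 28 wide on its wide face, 18 on its narrow face), cream, wide face down, lower layer; loose; origin in the centre of its underside, length along its y, z up.
- can1: Navy and red shaving-foam can, 53 across, 150 tall; loose bystander; origin in the centre of its underside.
- can2: Navy and red shaving-foam can, 53 across, 150 tall; loose bystander; origin in the centre of its underside.
- lotion1: White lotion bottle, 36 across, 82 tall; loose bystander; origin in the centre of its underside.
- lotion2: White lotion bottle, 36 across, 82 tall; loose bystander; origin in the centre of its underside.
- cream_jar: White jar with an orange lid, 46 across, 38 tall; loose bystander; origin in the centre of its underside.
- tube: Beige squeeze tube standing on its black cap, 48 across, 110 tall; loose bystander; origin in the centre of its underside.
- soap: The same green soap bar; origin in the centre of its underside.

How it is judged:
By the outcome, as a careful person would: the job done as asked, in the order asked, and still so for the second after the job is handed in, with the robot touching nothing.
It also fails if it takes over 58 s, if anything falls off the work surface, if the arm or the gripper's body presses on something with over 40 N, if the wrist force passes 120 N, or if a joint passes its speed limit or range.

### The arm

A 6-joint arm with a two-finger parallel gripper is mounted at the origin on the work surface. World frame = base frame: x ahead of the robot, y to its left, z up, the work surface at z = 0. Lengths are in m, angles in rad, forces in N, time in s.
With the tool pointing down it reaches from about 0.375 to 0.9 m from the base axis. Payload 3.1 kg.
Tool frame: the origin (TCP) lies at the very end of the fingers, on their centre line; the grasp point (between the pads) lies 19 mm behind it; z points along the fingers, y is the line along which they close (so a half turn about z gives the same grasp; the last joint's range is limited). The gripper opens to 85 mm and grips with 20 to 120 N. Pads are 22 mm wide; open, the fingers measure 114 mm over their backs; the gripper's body (76 mm by 85 mm) begins 54 mm behind the grasp point. The pads swing forward as they close: fully open they stand 13 mm farther back than shut.
Start: joints at [-1.498, 0.527, 1.433, -0, 1.181, -0.178], TCP at [0.156, -0.605, 0.231] pointing down, gripper open.
Joint ranges: [-3.08, 3.08], [-0.75, 2.2], [0.22, 2.44], [-1.43, 4.57], [0, 2.65], [-2.85, 2.85]. Speed limits (rad/s): [2.79, 2.79, 3.14, 3.14, 3.14, 3.14].

### API

Orientations are given as a unit quaternion [w, x, y, z].
In Python, from workcell import bot, kin, get_image, ticket gives the robot as it stands. Calls block until the motion is done:
- bot.move_to(position, orientation): joint-space move of the TCP to a pose.
- bot.servo_line(position, speed=0.15, rotation=None, force_limit=None): straight line of the TCP; rotation=None keeps the orientation; speed is the mean speed in m/s. With force_limit (N) it stops when the force on the tool has changed by that much, and returns True; else False.
- bot.movej(angles): joint-space move.
- bot.command_gripper(opening, f_grip=None): opening from 0.0 (shut) to 1.0 (fully open); f_grip is the grip in N (None keeps the last); returns when the fingers have stopped.
- bot.dwell(seconds).
- kin.inverse_kinematics(position, orientation): joint angles nearest the present ones, or None.
- get_image(name): name is "scene" or "side" or "wrist"; returns a dict with "pixels" (400x640x3 uint8, red, green, blue), "range_z" (400x640 float32, m along the optical axis (not along the pixel's ray), 0 where there is no reading), "fx", "fy", "cx", "cy" (pixels), "k1" (the pictures are not rectified: a ray, as slopes to the right and down, at radius r is drawn at 1 + k1 r^2 times it, then the intrinsics apply), "extrinsics" (4x4, takes a point from camera to world coordinates); the wrist camera has in their place "hand_eye" (4x4, takes a point from camera to tool coordinates, whose origin is the TCP and whose axes are the flange's). Camera axes: x right, y up, looking along -z (the intrinsics and any distortion apply to the point x, -y, -z); pixel columns grow to the right and rows downward; lengths in m; the calibration is good to about 2 mm. A picture is of the moment at which its call begins: read the wrist's pose just before it.
A pose or a line that the arm cannot do raises bot.PlanningError and nothing moves.
- ticket.close_job(): hands the job in; it is judged then, once.
Readings, each from a call of its own:
- bot.get_t(): time.
- bot.get_joint_positions(): joint angles.
- bot.get_qd(): joint speeds.
- bot.get_joint_efforts(): joint torques, N m.
- bot.get_tcp_pos(): TCP position.
- bot.get_orientation(): TCP orientation.
- bot.get_wrist_force(): force on the tool from outside, world axes, zero at the start.
- bot.get_wrist_torque(): the same for the moment, N m.
- bot.get_width(): opening from 0.0 (shut) to 1.0 (fully open).
- bot.get_finger_force(): force on a finger pad.
Only numpy, scipy, OpenCV 4.12 (cv2) and the standard library are available. Lean on these libraries where they do the work, as an engineer would, in place of code of your own. Each camera call takes 0.05 s, during which the arm holds its last target. There are 200 camera calls.

## Working session

There is one attempt and no reset: what is moved stays moved. The work goes in short steps, each a Python script; the robot and the scene stay as the last script left them, time stands still between calls to the robot, and variables do not carry over. Pictures are saved under pics/ and viewed, at most 10 in all, crops included, and the job is handed in when it is done.

```bash
mkdir -p pics; ls; cat > h.py <<'E'
import numpy as np, cv2
from workcell import bot, kin, get_image, ticket
from scipy.spatial.transform import Rotation as R
def save(im,n): cv2.imwrite(f'pics/{n}.png',im['pixels'][:,:,::-1])
def ext(im,pose=None):
    if 'extrinsics' in im: return np.array(im['extrinsics'])
    p,q=pose; T=np.eye(4); T[:3,:3]=R.from_quat([q[1],q[2],q[3],q[0]]).as_matrix(); T[:3,3]=p
    return T@np.array(im['hand_eye'])
def rays(im,uv,E):
    uv=np.asarray(uv,float).reshape(-1,2)
    K=np.array([[im['fx'],0,im['cx']],[0,im['fy'],im['cy']],[0,0,1]])
    s=cv2.undistortPoints(uv.reshape(-1,1,2),K,np.array([im['k1'],0,0,0,0.])).reshape(-1,2)
    d=np.c_[s[:,0],-s[:,1],-np.ones(len(s))]
    return d@E[:3,:3].T
def onplane(im,uv,z,E):
    d=rays(im,uv,E); o=E[:3,3]; return o+d*((z-o[2])/d[:,2])[:,None]
def cloud(im,E):
    v,u=np.mgrid[0:400,0:640]; d=rays(im,np.c_[u.ravel(),v.ravel()],E)
    return (E[:3,3]+d*im['range_z'].reshape(-1,1)).reshape(400,640,3)
def shot(name):
    p=(np.array(bot.get_tcp_pos()),np.array(bot.get_orientation())) if name=='wrist' else None
    im=get_image(name); return im,ext(im,p)
E
python3 - <<'E'
from h import *
out=[]
for n in ['scene','side']:
    im,E=shot(n); save(im,n); out.append(im['pixels']); print(n,E.round(3).tolist(),im['fx'],im['k1'],(im['range_z']>0).mean())
    np.savez(n,C=cloud(im,E),p=im['pixels'],z=im['range_z'])
print(bot.get_t(),bot.get_orientation())
E
```

```text
pics
scene [[0.884, -0.371, 0.285, 0.944], [0.468, 0.709, -0.527, -0.648], [-0.007, 0.599, 0.801, 1.097], [0.0, 0.0, 0.0, 1.0]] 383.84558071070285 -0.02951523421617213 0.99584375
side [[-0.911, 0.19, -0.366, 0.159], [-0.412, -0.454, 0.79, 0.931], [-0.016, 0.871, 0.492, 0.693], [0.0, 0.0, 0.0, 1.0]] 445.5446193760665 -0.04249005886363222 0.99591796875
0.1 [-1.00028178e-03  9.92084104e-01  1.25571200e-01  5.91674817e-05]
```

View pics/scene.png

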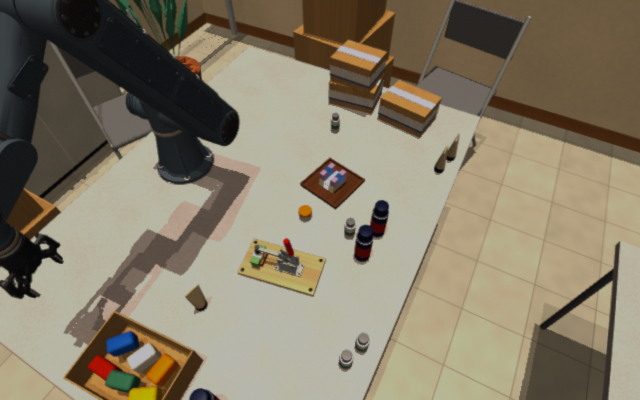

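View pics/side.png

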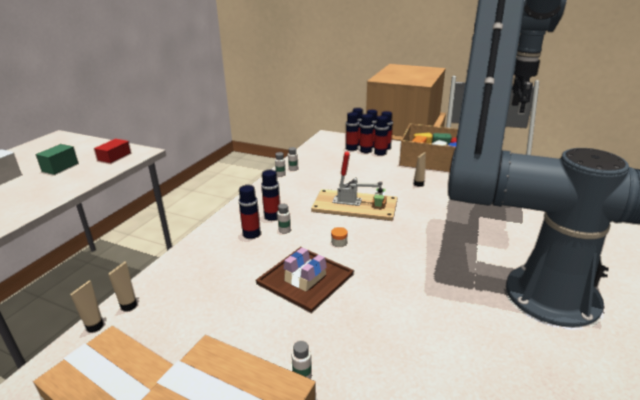

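The scene view shows the jig at (282,266) with its red handle at (288,247) and green bar at (257,259). The tray with lilac bars is at (333,182), and cans, lotion and jar stand between and beside them. Next I get rough poses from the depth.

```bash
python3 - <<'E'
from h import *
for n in ['scene','side']:
    d=np.load(n+'.npz'); C=d['C']; hsv=cv2.cvtColor(d['p'],cv2.COLOR_RGB2HSV); p=d['p'].astype(int)
    reg=(C[...,0]>.3)&(C[...,0]<.95)&(abs(C[...,1])<.5)
    def rect(m,nm,z):
        q=C[m]; 
        if len(q)<8: print(nm,len(q));return
        r=cv2.minAreaRect((q[:,:2]*1000).astype(np.float32)); print(n,nm,len(q),[np.round(x,1) for x in r],'med',(np.median(q,0)*1000).round(), 'zmax',q[:,2].max().round(3))
    def big(m):
        k,l,s,_=cv2.connectedComponentsWithStats(m.astype(np.uint8)); return l==1+np.argmax(s[1:,4])
    H,S,V=[hsv[...,i].astype(int) for i in range(3)]
    rect(big(reg&(abs(C[...,2]-.015)<.006)&(H>15)&(H<32)&(S>70)),'jig',15)
    rect(big(reg&(C[...,2]<.03)&(V<120)&(H<20)&(S>80)&(C[...,2]>.003)),'tray',14)
    rect(big(reg&(H>40)&(H<80)&(S>80)&(C[...,2]>.03)&(C[...,2]<.07)),'soap',0)
    rect(reg&((H<6)|(H>174))&(S>150)&(V>120)&(C[...,2]>.09)&(C[...,2]<.2),'red',0)
    rect(reg&(H>105)&(H<170)&(S>30)&(C[...,2]>.05)&(C[...,2]<.07),'lilac',0)
    m=reg&(C[...,2]>.03)
    k,l,s,_=cv2.connectedComponentsWithStats(m.astype(np.uint8))
    for i in range(1,k):
        if s[i,4]>15: q=C[l==i]; print(n,'obj',s[i,:2],q.min(0).round(3),q.max(0).round(3))
E
```

```text
scene jig 2097 [array([ 566.4, -209.7]), array([250.2, 133.7]), np.float64(10.1)] med [ 591. -228.   15.] zmax 0.021
scene tray 1179 [array([551.9, 170.2]), array([171.6, 172.5]), np.float64(77.3)] med [572. 149.   8.] zmax 0.03
scene soap 67 [array([ 498.3, -248.4]), array([26.2, 23.1]), np.float64(4.6)] med [ 501. -250.   53.] zmax 0.058
scene red 22 [array([ 596. , -206.7]), array([12.3, 11.3]), np.float64(39.8)] med [ 596. -207.  181.] zmax 0.183
scene lilac 216 [array([552.7, 171.7]), array([70.4, 73.3]), np.float64(78.1)] med [566. 167.  62.] zmax 0.07
scene obj [331 113] [0.417 0.412 0.03 ] [0.449 0.449 0.088]
scene obj [436 137] [0.863 0.397 0.03 ] [0.917 0.5   0.116]
scene obj [318 163] [0.505 0.13  0.03 ] [0.596 0.213 0.07 ]
scene obj [354 200] [ 0.745 -0.08   0.03 ] [0.805 0.076 0.156]
scene obj [298 205] [ 0.513 -0.03   0.031] [0.558 0.018 0.046]
scene obj [344 218] [ 0.685 -0.021  0.031] [0.72  0.015 0.088]
scene obj [249 238] [ 0.474 -0.261  0.03 ] [ 0.622 -0.183  0.183]
scene obj [184 285] [ 0.41  -0.452  0.03 ] [ 0.436 -0.409  0.113]
scene obj [355 332] [ 0.872 -0.337
[... 638 characters left out ...]
179.  60.] zmax 0.065
side obj [288 147] [ 0.848 -0.392  0.03 ] [ 0.886 -0.355  0.083]
side obj [337 151] [ 0.468 -0.258  0.03 ] [ 0.616 -0.177  0.181]
side obj [275 152] [ 0.869 -0.333  0.03 ] [ 0.902 -0.296  0.083]
side obj [414 152] [ 0.399 -0.456  0.03 ] [ 0.433 -0.402  0.113]
side obj [261 169] [ 0.681 -0.074  0.03 ] [0.794 0.02  0.151]
side obj [238 184] [0.749 0.036 0.03 ] [0.802 0.086 0.151]
side obj [331 227] [ 0.51  -0.024  0.03 ] [0.555 0.022 0.041]
side obj [284 247] [0.506 0.133 0.03 ] [0.595 0.216 0.065]
side obj [108 262] [0.859 0.398 0.03 ] [0.887 0.446 0.112]
side obj [ 82 280] [0.882 0.478 0.031] [0.903 0.5   0.111]
side obj [292 341] [0.413 0.421 0.03 ] [0.447 0.455 0.085]
```

```bash
cat >> h.py <<'E'
def q(deg):
    a=np.radians(deg)/2; return [0,float(np.cos(a)),float(np.sin(a)),0]
E
python3 - <<'E'
from h import *
for n,p,yaw in [('wj',[.545,-.21,.33],10.5),('wt',[.551,.173,.28],-13)]:
    j=kin.inverse_kinematics(p,q(yaw)); print(n,np.round(j,2))
    bot.move_to(p,q(yaw)); im,E=shot('wrist'); save(im,n); np.savez(n,C=cloud(im,E),p=im['pixels'],E=E); print(E.round(3).tolist(),im['fx'],im['k1'],bot.get_t())
E
```

```text
wj [-0.56  0.37  1.41 -0.    1.36  0.83]
[[0.181, 0.939, 0.292, 0.619], [-0.983, 0.173, 0.054, -0.198], [0.001, -0.297, 0.955, 0.471], [0.0, 0.0, 0.0, 1.0]] 282.6298713422953 -0.049940930394312334 2.175
wt [ 0.11  0.41  1.5  -0.    1.24  1.91]
[[-0.226, 0.931, 0.288, 0.625], [-0.974, -0.216, -0.066, 0.155], [0.001, -0.296, 0.955, 0.422], [0.0, 0.0, 0.0, 1.0]] 282.6298713422953 -0.049940930394312334 3.6667
```

View pics/wj.png

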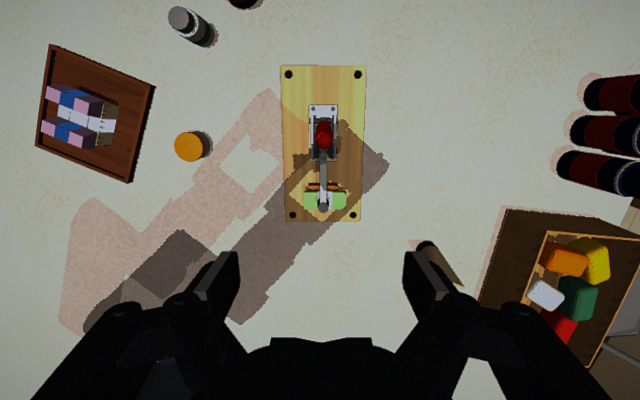

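View pics/wt.png

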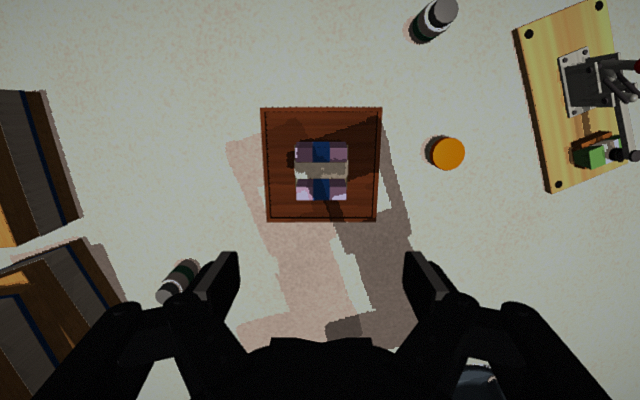

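The jig view shows the board upright at about (323,143), with the handle at (323,135) and the green bar at (325,201). The tray view shows the gap running horizontally near (321,170) between the lilac bars at rows 151 and 190, so tool yaw -13° matches. Next I fit the wrist contours.

```bash
cat >> h.py <<'E'
def maskrect(im,E,m,z):
    k,l,s,_=cv2.connectedComponentsWithStats(m.astype(np.uint8)); l=(l==1+np.argmax(s[1:,4])).astype(np.uint8)
    c=max(cv2.findContours(l,0,cv2.CHAIN_APPROX_NONE)[0],key=cv2.contourArea).reshape(-1,2)
    return rect(onplane(im,c,z,E)*1000)
def rect(P): return [np.round(x,1).tolist() for x in cv2.minAreaRect(P[:,:2].astype(np.float32))]
def hsv(im): return [x.astype(int) for x in cv2.split(cv2.cvtColor(im['pixels'],cv2.COLOR_RGB2HSV))]
E
python3 - <<'E'
from h import *
im,_=shot('wrist')
for n in ['wj','wt']:
    d=np.load(n+'.npz'); im['pixels']=d['p']; E=d['E']; C=d['C']; H,S,V=hsv(im)
    v,u=np.mgrid[0:400,0:640]
    if n=='wj':
        win=(u>250)&(u<400)&(v<230)&(v>50)
        m=win&(C[...,2]>.011)&(C[...,2]<.19); print('jig',maskrect(im,E,win&(abs(C[...,2]-.015)<.005),.015))
        r=win&((H<8)|(H>172))&(S>150)&(C[...,2]>.1); q_=C[r]; print('red',len(q_),q_.min(0),q_.max(0),np.median(q_,0))
        g=win&(H>35)&(H<80)&(S>70)&(C[...,2]>.045); print('soap',g.sum(),maskrect(im,E,g,.053),np.median(C[g],0))
        print('boardz',np.median(C[win&(abs(C[...,2]-.015)<.005)][:,2]))
    else:
        win=(u>240)&(u<400)&(v<240)&(v>90)
        t=win&(C[...,2]>.055)
        print('top',t.sum(),rect(C[t]*1000),np.median(C[t],0))
        k,l,s,_=cv2.connectedComponentsWithStats(t.astype(np.uint8))
        for i in range(1,k):
            if s[i,4]>50: print(s[i],rect(C[l==i]*1000),np.median(C[l==i],0))
        w=win&(abs(C[...,2]-.014)<.003); print('tray',maskrect(im,E,win&(V<140)&(H<25)&(S>80),.014))
E
```

```text
jig [[566.7, -210.4], [248.4, 129.9], 10.2]
red 412 [ 0.58539338 -0.21453844  0.11189698] [ 0.6191536  -0.19540845  0.47133843] [ 0.59878005 -0.20450246  0.17517141]
soap 491 [[489.5, -206.4], [27.6, 21.9], 10.3] [ 0.49330959 -0.21598596  0.05224632]
boardz 0.014170681461495804
top 1681 [[571.5, 167.1], [65.4, 110.2], 76.9] [0.56819426 0.16923507 0.06116313]
[295 146  52  17 825] [[596.2, 160.8], [65.4, 59.3], 75.8] [0.57788502 0.16527436 0.06105796]
[296 184  50  17 760] [[571.5, 167.2], [65.3, 110.2], 77.1] [0.52862564 0.17723149 0.06113851]
tray [[552.0, 171.1], [169.7, 169.7], 77.0]
```

```bash
cat >> h.py <<'E'
YJ=10.3
def jig(x,y,z):
    a=np.radians(YJ); c,s=np.cos(a),np.sin(a); return [.5814+c*x-s*y,-.2077+s*x+c*y,z]
E
python3 - <<'E'
from h import *
bot.command_gripper(0.0,30)
bot.move_to(jig(-.05,0,.25),q(YJ))
bot.servo_line(jig(-.05,0,.166),.15)
print(bot.get_tcp_pos(),bot.get_wrist_force())
for x in [-.015,0,.012,.024,.034]:
    h=bot.servo_line(jig(x,0,.166),.06,force_limit=25); print(x,h,np.round(bot.get_wrist_force(),1))
    if h: break
bot.servo_line(jig(x,0,.26),.2)
bot.command_gripper(1.0)
p=jig(-.036,0,.33); bot.move_to(p,q(YJ)); im,E=shot('wrist'); save(im,'wj2'); np.savez('wj2',C=cloud(im,E),p=im['pixels'],E=E); print(bot.get_t())
E
```

```text
[ 0.53293825 -0.21654996  0.16656254] [ 0.66321707 -1.33206473  0.34696301]
-0.015 False [ 1.   0.6 -0.5]
0 False [-0.5 -0.3 -0.1]
0.012 False [-0.1  0.6 -0.1]
0.024 False [0.1 0.6 0.3]
0.034 False [ 0.6 -0.1  0.6]
10.725
```

View pics/wj2.png

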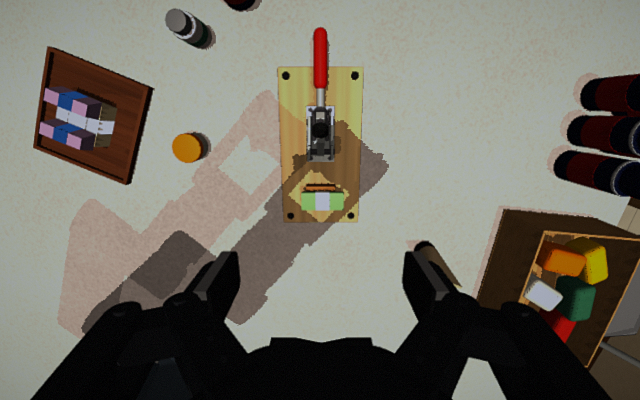

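The clamp is open: the red handle lies level at (320,58), the arm is up, and the soap is free at (322,201). Next I take matched close-ups of the soap and the gap, so that hand-eye bias cancels.

```bash
python3 - <<'E'
from h import *
def rot(yaw,x): a=np.radians(yaw); return np.array([np.cos(a)*x,np.sin(a)*x])
s=np.array(jig(-.09,0,0))[:2]; g=np.array([.552,.172])
for n,c,yaw,zt in [('wg3',g,-13,.062),('ws3',s,YJ,.053)]:
    p=[*(c+rot(yaw,.035)),zt+.16]
    if n=='ws3': bot.move_to([p[0],p[1],.3],q(yaw)); bot.servo_line(p,.2)
    else: bot.move_to(p,q(yaw))
    im,E=shot('wrist'); save(im,n); C=cloud(im,E); np.savez(n,C=C,p=im['pixels'],E=E)
    near=np.hypot(C[...,0]-c[0],C[...,1]-c[1])<.065
    m=near&(abs(C[...,2]-zt)<.006)
    if n=='ws3':
        H,S,V=hsv(im); m&=~((H<22)&(S>60))
        print('soap',maskrect(im,E,m,zt),rect(C[m]*1000),np.median(C[m],0))
    else:
        k,l,st,_=cv2.connectedComponentsWithStats(m.astype(np.uint8))
        for i in range(1,k):
            if st[i,4]>200: print('lil',st[i],maskrect(im,E,l==i,zt),np.median(C[l==i],0))
    v=im['pixels'].copy(); v[m]=v[m]//2+[127,0,0]; cv2.imwrite(f'pics/{n}m.png',v[:300,120:520,::-1])
a=cv2.imread('pics/wg3m.png');b=cv2.imread('pics/ws3m.png');cv2.imwrite('pics/m3.png',np.hstack([a,b]));print(bot.get_t())
E
```

```text
lil [ 291  184   59   19 1059] [[578.6, 165.5], [64.9, 20.7], 77.0] [0.57790926 0.16552993 0.06114623]
lil [292 227  57  17 935] [[529.3, 176.9], [65.5, 20.2], 77.0] [0.52873657 0.17694869 0.06113121]
soap [[493.9, -226.7], [27.8, 65.8], 10.3] [[493.1, -226.8], [28.2, 66.0], 9.7] [ 0.49384905 -0.22673108  0.05220525]
14.3417
```

View pics/m3.png

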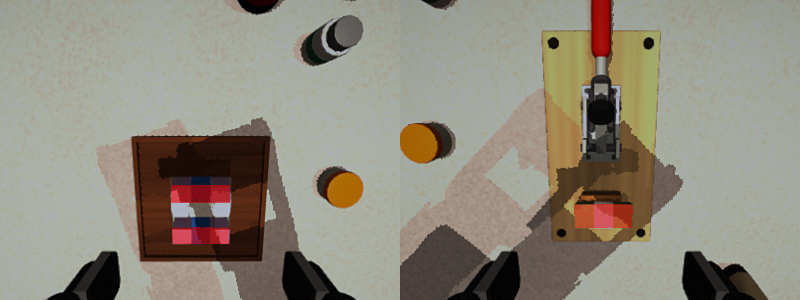

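```bash
python3 - <<'E'
from h import *
im,_=shot('wrist')
d=np.load('wg3.npz'); C=d['C'];E=d['E']; c=np.array([.5535,.1713])
for t in (.0008,.0015,.003):
    m=(np.hypot(C[...,0]-c[0],C[...,1]-c[1])<.065)&(abs(C[...,2]-.0611)<t)
    k,l,st,_=cv2.connectedComponentsWithStats(m.astype(np.uint8)); A=[]
    for i in range(1,k):
        if st[i,4]>200: r=maskrect(im,E,l==i,.062); A.append(r[0]); print(t,st[i,4],r)
    print(np.mean(A,0))
u=C[(np.hypot(C[...,0]-c[0],C[...,1]-c[1])<.05)&(abs(C[...,2]-.0611)<.003)]; print(u[:,2].std())
E
```

```text
0.0008 724 [[577.5, 165.7], [64.8, 18.4], 77.0]
0.0008 641 [[528.7, 177.0], [65.5, 19.0], 77.0]
[553.1  171.35]
0.0015 957 [[577.5, 165.7], [64.9, 18.4], 77.0]
0.0015 814 [[528.7, 177.0], [65.5, 19.0], 77.0]
[553.1  171.35]
0.003 1009 [[578.0, 165.6], [64.9, 19.6], 77.0]
0.003 888 [[529.3, 176.9], [65.5, 20.2], 77.0]
[553.65 171.25]
0.0008205837213546787
```

```bash
python3 - <<'E'
from h import *
s=[.4939,-.2267]
bot.move_to([*s,.14],q(YJ)); bot.servo_line([*s,.021],.08,force_limit=12)
print(bot.get_tcp_pos(),np.round(bot.get_wrist_force(),1))
bot.command_gripper(0.5,25); print('w',bot.get_width()*85,bot.get_finger_force())
f0=np.array(bot.get_wrist_force())
bot.servo_line([*s,.05],.04); print(np.round(f0,1),np.round(bot.get_wrist_force(),1))
bot.servo_line([*s,.21],.15)
print('w',bot.get_width()*85,bot.get_finger_force())
im,E=shot('wrist'); save(im,'grasp'); C=cloud(im,E); np.savez('grasp',C=C,p=im['pixels'],E=E,t=bot.get_tcp_pos()); print(bot.get_t())
E
```

```text
[ 0.49424493 -0.2269349   0.02150009] [-1.3 -0.7  0.3]
w 65.26024602516752 28.414118885993958
[-0.2 -0.5  3.6] [-0.7  0.3  0.7]
w 64.99575944439658 27.979511618614197
18.9
```

View pics/grasp.png

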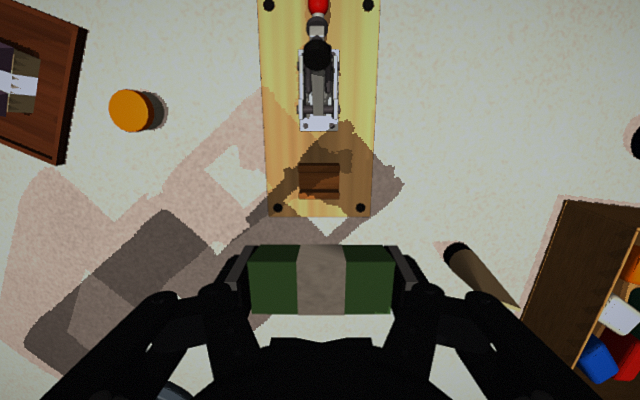

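The bar is held level between the fingers, spanning (248–392, 245–315). Next I check its pose in the tool frame.

```bash
python3 - <<'E'
from h import *
d=np.load('grasp.npz'); C=d['C']; t=d['t']; a=np.radians(YJ)
L=(C-t)*1000; X=L[...,0]*np.cos(a)+L[...,1]*np.sin(a); Y=-L[...,0]*np.sin(a)+L[...,1]*np.cos(a); Z=L[...,2]
v,u=np.mgrid[0:400,0:640]; m=(u>258)&(u<384)
for r in range(240,322,5): print(r,X[r,320].round(1),Z[r,320].round(1),'|',Z[r,262].round(1),Z[r,380].round(1),X[r,262].round(1),X[r,380].round(1))
H,S,V=[x.astype(int) for x in cv2.split(cv2.cvtColor(d['p'],cv2.COLOR_RGB2HSV))]
top=m&(v>266)&(v<308); A=np.c_[X[top],Y[top],np.ones(top.sum())]; print('plane',np.linalg.lstsq(A,Z[top],rcond=None)[0])
g=(H>35)&(H<85)&(S>80)&(v>262)&(v<320)&(u>240)&(u<400)&(abs(Z-31)<4); print('Y',Y[g].min(),Y[g].max(),'X',X[g].min(),X[g].max(),rect(np.c_[X[g],Y[g],Z[g]]))
E
```

```text
240 -89.8 -211.1 | -210.1 -209.7 -89.5 -89.2
245 8.6 4.8 | 3.6 3.3 7.9 7.8
250 10.2 13.6 | 14.0 12.9 10.3 9.8
255 11.8 22.0 | 21.0 21.5 11.2 11.5
260 12.9 28.7 | 29.2 29.2 13.1 13.1
265 11.8 31.2 | 30.6 30.4 11.3 11.3
270 9.3 31.2 | 30.3 30.4 8.6 8.7
275 6.6 31.0 | 30.8 31.6 6.4 6.9
280 4.3 31.4 | 30.1 30.6 3.3 3.7
285 1.5 31.1 | 31.9 30.7 1.9 1.1
290 -1.3 30.9 | 30.8 31.4 -1.6 -1.1
295 -4.3 30.6 | 30.1 30.0 -4.8 -4.8
300 -6.8 30.9 | 30.8 29.9 -7.0 -7.7
305 -9.9 30.6 | 30.7 30.7 -9.9 -9.8
310 -12.5 30.8 | 32.2 30.3 -11.6 -13.0
315 -213.0 -209.6 | -208.7 -210.3 -212.8 -213.9
320 -222.1 -209.5 | -209.2 -209.6 -222.5 -222.6
plane [4.54787271e-01 1.98194191e-03 3.10008016e+01]
Y -34.05415434731822 33.32567102128366 X -15.291333792506485 13.183609119961485 [[-1.0, -0.3], [67.4, 28.5], 89.9]
```

```bash
python3 - <<'E'
from h import *
Y=-13.0; a=np.radians(Y); ex=np.array([np.cos(a),np.sin(a)])
T=np.array([.5531,.17135])+ex*.0003; cmd=T.copy()
bot.move_to([*cmd,.16],q(Y)); bot.dwell(.3)
for k in range(2):
    p=np.array(bot.get_tcp_pos()); print(k,(p[:2]-T)*1000,p[2])
    if k==0: cmd=cmd+(T-p[:2]); bot.servo_line([*cmd,.075],.12); bot.dwell(.3)
o=bot.get_orientation(); print('yaw',np.degrees(2*np.arctan2(o[2],o[1])),o,bot.get_wrist_force())
im,E=shot('wrist'); save(im,'hover'); np.save('cmd.npy',cmd); print(bot.get_t())
im,E=shot('side'); save(im,'hs'); s=im['pixels'][220:320,250:360]; w=cv2.resize(s,(528,480),interpolation=cv2.INTER_CUBIC)
cv2.imwrite('pics/hsc.png',w[:,:,::-1])
E
```

```text
0 [ 0.25383227 -0.76933984] 0.16010152573409578
1 [0.16882919 0.81311219] 0.07566325000503053
yaw -13.000076766659905 [-1.48401311e-04  9.93571554e-01 -1.13203854e-01  6.57908055e-04] [-0.56724464  0.39895867  0.31713292]
21.9083
```

View pics/hsc.png

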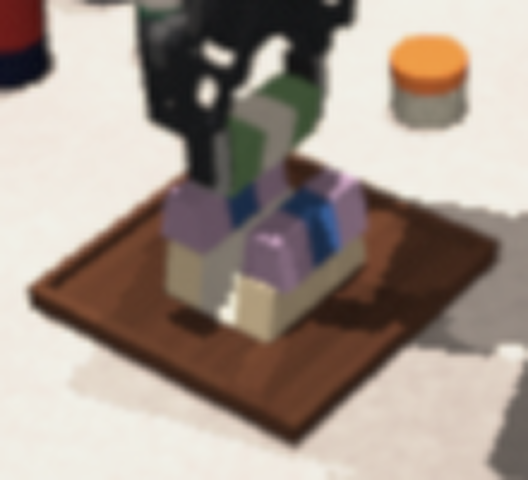

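View pics/hover.png

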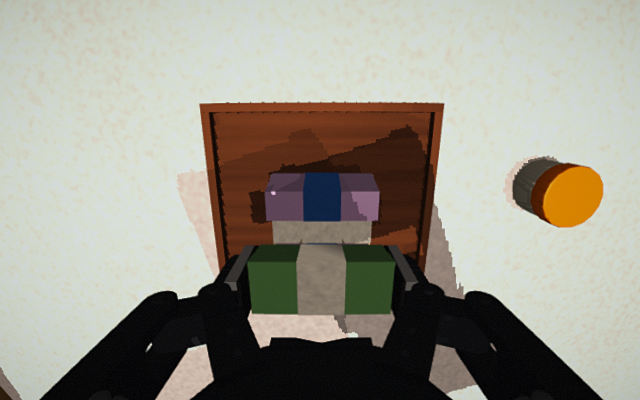

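```bash
python3 - <<'E'
from h import *
P=[];
for _ in range(40): P.append(bot.get_tcp_pos()); bot.dwell(.01)
P=np.array(P); c=np.load('cmd.npy'); print((P.mean(0)-[*c,.075])*1000,P.std(0)*1000)
im,E=shot('side'); C=cloud(im,E); p=im['pixels'].max(2)
a=np.radians(-13.); L=(C-[.5534,.17128,0])*1000; X=L[...,0]*np.cos(a)+L[...,1]*np.sin(a); Y=-L[...,0]*np.sin(a)+L[...,1]*np.cos(a); Z=L[...,2]
m=(p<60)&(abs(X)<16)&(Y>25)&(Y<60)&(Z<120)&(Z>40)
z=np.sort(Z[m]); print(m.sum(),z[:12].round(1),Y[m][np.argsort(Z[m])[:12]].round(1))
H,S,V=hsv(im); g=(H>35)&(H<85)&(S>60)&(abs(X)<20)&(abs(Y)<40)&(Z>50)&(Z<130); print('green',np.sort(Z[g])[[0,3,8,-8,-3,-1]].round(1),X[g].min(),X[g].max())
E
```

```text
[0.04673598 0.0058312  0.13745566] [0.05947125 0.01450442 0.12918353]
49 [86.7 89.2 90.6 91.3 91.9 93.  93.5 93.6 94.1 94.3 94.6 95.2] [44.9 46.1 47.2 45.4 47.3 46.7 45.9 48.9 46.7 42.7 45.8 46.3]
green [ 80.1  83.4  85.7 107.3 107.9 108.1] -18.13481229203622 10.68864968492911
```

```bash
python3 - <<'E'
from h import *
T=[.5531,.17135]
bot.servo_line([*T,.066],.05); bot.dwell(.4); f0=np.array(bot.get_wrist_force())
print((np.array(bot.get_tcp_pos())*1000).round(2),f0.round(2))
for z in [.055,.045,.036]:
    h=bot.servo_line([*T,z],.025,force_limit=4); print(z,h,(np.array(bot.get_wrist_force())-f0).round(2))
    if h: break
else:
    h=bot.servo_line([*T,.0297],.008,force_limit=3); bot.dwell(.3)
    print(h,(np.array(bot.get_tcp_pos())*1000).round(2),(np.array(bot.get_wrist_force())-f0).round(2))
im,E=shot('wrist'); save(im,'placed'); print(bot.get_t())
E
```

```text
[553.21 171.37  66.16] [-0.16  0.84 -1.83]
0.055 False [1.36 0.   1.12]
0.045 False [ 0.53 -1.48  1.12]
0.036 False [ 0.   -0.81  1.18]
True [553.06 171.36  30.52] [-0.07 -1.66  6.65]
25.7417
```

```bash
python3 - <<'E'
from h import *
T=[.5531,.17135]; z=bot.get_tcp_pos()[2]
bot.servo_line([*T,.0303],.01); bot.dwell(.3); print(np.round(bot.get_wrist_force(),1),bot.get_tcp_pos()[2])
bot.command_gripper(0.9); bot.dwell(.2)
bot.servo_line([*T,.06],.04); bot.servo_line([*T,.16],.15); 
a=np.radians(-13); p=[T[0]+.035*np.cos(a),T[1]+.035*np.sin(a),.222]
bot.move_to(p,q(-13)); bot.dwell(.3)
im,E=shot('wrist'); save(im,'fin'); C=cloud(im,E); H,S,V=hsv(im)
near=np.hypot(C[...,0]-T[0],C[...,1]-T[1])<.065
m=near&(abs(C[...,2]-.0611)<.0015)
green=m&(H>35)&(H<85)&(S>60)
L=(C-[*T,0])*1000; X=L[...,0]*np.cos(a)+L[...,1]*np.sin(a); Y=-L[...,0]*np.sin(a)+L[...,1]*np.cos(a)
for nm,lo,hi in [('top1',-38,-15.2),('soap',-15.2,15.2),('top2',15.2,38)]:
    k=near&(X>lo)&(X<hi)&(C[...,2]>.055)&(C[...,2]<.068); kk=k&(abs(C[...,2]-.0611)<.0018)
    print(nm,k.sum(),np.median(C[k][:,2])*1000,maskrect(im,E,kk,.062))
gl=near&(H>35)&(H<85)&(S>60)&(C[...,2]>.045); print('green all',maskrect(im,E,gl,.062),C[gl][:,2].std())
A=np.c_[X[gl],Y[gl],np.ones(gl.sum())]; print('tilt',np.linalg.lstsq(A,C[gl][:,2]*1000,rcond=None)[0])
v=cv2.resize(im['pixels'][100:280,220:420],(800,720)[:2],interpolation=cv2.INTER_NEAREST)[:600]
im2,_=shot('side'); w=cv2.resize(im2['pixels'][130:320,220:420],(400,380),interpolation=cv2.INTER_CUBIC)
v=cv2.resize(im['pixels'][90:280,220:420],(400,380),interpolation=cv2.INTER_CUBIC)
cv2.imwrite('pics/fin2.png',np.hstack([v,w])[:,:,::-1]); print(bot.get_t())
E
```

```text
[-0.2  0.6  5.8] 0.030534322841646467
top1 946 61.11803898040835 [[528.4, 176.8], [65.4, 20.2], 77.0]
soap 1395 61.19507188940965 [[552.9, 171.0], [65.8, 27.6], 77.0]
top2 1072 61.1422912138668 [[577.7, 165.8], [65.3, 18.3], 77.0]
green all [[548.5, 149.5], [21.8, 28.8], 77.0] 0.1017242190317118
tilt [4.63155030e+00 2.86484411e-02 7.87135230e+01]
29.2583
```

View pics/fin2.png

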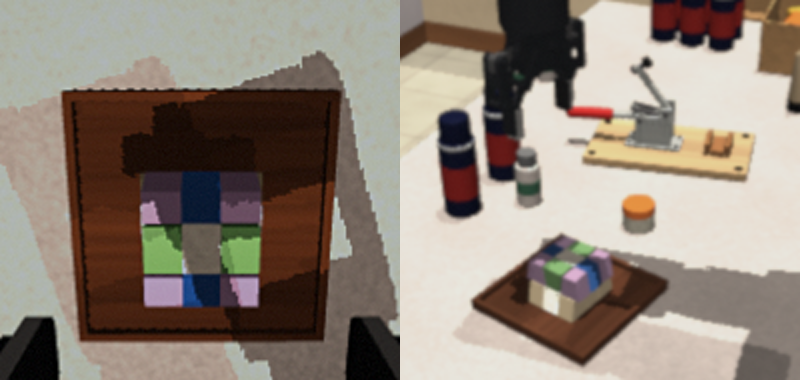

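The upper layer is level at 61.1–61.2 mm in all three readings. The bar is square and centred to within 0.5 mm, the lilac bars have not moved, and the clamp is still open.

```bash
python3 -c "
from h import *
print(ticket.close_job())"
```

```text
the job is handed in; nothing more can be done
None
```

The job is handed in: the clamp is open, and the green bar sits square, level and centred to within about 0.5 mm in the gap, with the lilac bars unmoved.

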